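# Refit the push nut on the revolving seal stand

## Robot

A 6-joint arm with a two-finger parallel gripper is mounted at the origin on a cart in front of the work surface, level with it; the furniture and walls round the work are solid. World frame = base frame: x ahead of the robot, y to its left, z up, the work surface at z = 0. Lengths are in m, angles in rad, forces in N, time in s.
With the tool pointing down it reaches from about 0.275 to 0.85 m from the base axis. Payload 19 kg.
Tool frame: the origin (TCP) lies midway between the tips of the shut fingers; the grasp point (between the pads) lies 19 mm behind it (manip.tcp_to_grasp is the distance from the TCP to the grasp point, in m); z points along the fingers, y is the line along which they close (so a half turn about z gives the same grasp; the last joint's range is limited). The gripper opens to 85 mm and grips with 20 to 120 N. Pads are 22 mm wide; open, the fingers measure 114 mm over their backs; the gripper's body (76 mm by 85 mm) begins 54 mm behind the grasp point. The pads swing forward as they close: fully open they stand 13 mm farther back than shut.
Start: joints at [1.186, 0.15, 1.437, -0, 1.554, -0.134], TCP at [0.143, 0.557, 0.231] pointing down, gripper open.
Joint ranges: [-2.8, 2.8], [-0.68, 2.1], [0.12, 2.68], [-1.39, 4.53], [0.16, 2.79], [-2.81, 2.81]. Speed limits (rad/s): [1.89, 1.89, 2.22, 3.01, 3.01, 3.01].

## Interface

Orientations are given as a unit quaternion [x, y, z, w].
In Python, from workcell import manip gives the robot as it stands.
- The arm moves only by the tool jog_arm, never from a script. Its argument "rows" is a list of rows, each an object of numbers: "dx", "dy", "dz": the shift along the tool's x, y, z each as a share of 1 m, from -1 to 1; "yaw": the turn about the tool's z as a share of pi rad, from -1 to 1. A call has exactly 10 rows; each row is the pose to reach, as a shift and turn from the pose commanded when the call began, along the tool's axes at that moment, turning the shorter way round; what a row does not reach only later rows make up. A row lasts 1/12 s, in which the tool goes at most 41.7 mm and 7.16 degrees, less where a joint would pass 70% of its speed; a pose out of reach is approached as far as the arm can. A call with a number of a shift or a turn outside -1 to 1 is refused whole. A call with a gripper value outside its range is refused whole. "hand" is the closure, from -1 (fully open) to 1 (shut), set as the call begins (left out, the last holds). The fingers move at their own pace and stop on an object; "force" is the grip in N (left out, the last holds). Time passes only in rows, so rows that repeat a pose let the fingers close, or fill a call up. It gives the time, the measured TCP pose, the force, the opening and the grip force at its end, in the units of the state.
- manip.state(): the state, without advancing time (a new reading comes with each control period).
- manip.snapshot(name): name is "scene" or "top" or "wrist"; returns the picture (480x640x3 uint8, blue, green, red); there is no depth.
- manip.camera_params(name): a dict with "intrinsics" (3x3 intrinsics, pixels), "k1" (the pictures are not rectified: a ray, as slopes to the right and down, at radius r is drawn at 1 + k1 r^2 times it, then the intrinsics apply), "xyz" and "orientation" of the camera in the world. Camera axes: x right, y up, looking along -z (the intrinsics and any distortion apply to the point x, -y, -z); pixel columns grow to the right and rows downward; lengths in m; the calibration is good to about 2 mm. A picture is of the moment at which its call begins: read the wrist's pose just before it. camera_params takes no time and is no camera call; for the wrist camera it gives the pose at the moment of the call.
- manip.job_done(): hands the job in; it is judged then, once.
Trained networks look in the newest picture that a camera, given by its name, has taken for a name from the list of things; names that differ only in an ending like _2 or _b are one class to them, and where a whole thing is asked for, a point or a joint stands for the part that bears it (a point fixed in the world has none). Each returns a list of dicts, best first, with "p" (0 to 1); they miss things now and then, are a little off and sometimes report something else, mostly with a low value. They report only what shows in the picture. A call takes as long as a camera call.
- manip.trace(camera, target): "mask" (480x640 bool, what is visible of it) and "bbox" ([left, top, right, bottom] in pixels, round what is visible of it).
The state is a dict: "time": time; "joints": joint angles; "joint_velocities": joint speeds; "joint_efforts": joint torques, N m; "eef_pos": TCP position; "tool_rot": TCP orientation; "ft_force": force on the tool from outside, world axes, zero at the start; "wrist_torque": the same for the moment, N m; "grip_width": opening from 0.0 (shut) to 1.0 (fully open); "grasp_force": force on a finger pad.
Only numpy, scipy, OpenCV 4.12 (cv2) and the standard library are available. Lean on these libraries where they do the work, as an engineer would, in place of code of your own. Each camera call takes 0.05 s, during which the arm holds its last target. There are 200 camera calls.

## Task

Fit the push nut on the revolving seal stand: set it over the nose of the spindle, the same way up as it lies, let go of it, and with the red-handled setting tool press it straight down until it bears on the aluminium sleeve and has taken the sleeve about 2 mm down on its spring washer, where it must stay on its own. Press gently, with no more than about 20 N, and never squash the washer flat. Stand the setting tool upright on the desk again, clear of the stand, and leave everything else where it is.

Things in the scene. Friction and masses are not known exactly. Their poses are not given: they have to be found in the camera images.
- nut_center (a point): Centre (half-way up) of the push nut: a bare steel ring, 40 mm across, 27 mm inside, 9 mm high, with six sprung brass teeth inside that lean inward and up (+z); about 64 g. The tooth tips leave a 10 mm hole and lie 3.5 to 6 mm above the underside. It lies flat on the desk the right way up. Hung on the spindle's nose by its own weight, its centre is about 10 mm below the spindle's tip.
- nut: The same nut; origin at the centre of its underside. Pressed down from the nose, the push rises to 5 to 8 N, with a small hump (8 to 11 N) at 5 to 7 mm of travel where the teeth are fully spread; then it stays steady at 4 to 8 N down the plain shaft until the ring meets the sleeve. The teeth bite: let go, the nut stays against the washer, giving back some 0.3 mm.
- setter_center (a point): Centre (half-way up) of the setting tool, 85 mm high, about 160 g, standing upright on its open end: a steel tube, outside 38 mm, inside 29 mm, for the lowest 32 mm, open below (a bore 32 mm deep that goes over the spindle), and above it a red handle 30 mm across with black rings, to grasp 45 to 70 mm above the foot. The tube's rim presses on the nut's steel ring.
- spindle_tip (a point): Top of the seal stand's spindle, on its axis, 74 mm above the desk; z is up. A plain upright steel shaft 12 mm across, its top 15 mm a tapered nose: 4 mm across at the tip, 9 mm across 5 mm lower. The sleeve on which the nut comes to bear has its top 26 to 34 mm below this point, differently each time (thrust washers lie under it), so the nut travels 11 to 19 mm before it bears.
- foot: The stand's green cast foot, 116 mm across, fixed; origin at its underside on the spindle's axis. Above it a wooden plate, 124 mm across, turns freely; in its middle an aluminium sleeve, 40 mm across, stands 6 mm proud, its top 40 to 48 mm above the desk. Pressed down, the sleeve and plate rest on a spring washer: it pushes back 3 N per mm from nothing at the start and is flat at 4.5 mm.
- graver: Bystander: long engraving tool with cord-wrapped grip, 203 mm, lying behind the stand; origin under its middle.
- seal_rack: Bystander: flat black seal rack, 64 x 111 x 12 mm, lying behind to the left; origin at the centre of its underside.
- strip: Bystander: single black rack strip, 16 x 125 x 14 mm, lying behind to the right; origin at the centre of its underside.

How it is judged:
By the outcome, as a careful person would: the job done as asked, in the order asked, and still so for the second after the job is handed in, with the robot touching nothing.
It also fails if it takes over 72 s, if anything falls off the work surface, if the arm or the gripper's body presses on something with over 40 N, if the wrist force passes 120 N, or if a joint passes its speed limit or range.

## Working session

There is one attempt and no reset: what is moved stays moved. The work goes in short steps, Python scripts to look and compute and a tool call to move; the robot and the scene stay as the last step left them, time stands still between calls to the robot, and variables do not carry over. Pictures are saved under pics/ and viewed, at most 10 in all, crops included, and the job is handed in when it is done.

Besides the shell and the picture viewer there is one more tool, called in YAML: its name, and indented under it one key for each argument. jog_arm: Moves the arm, as the interface text tells. Shift numbers are shares of 1 m and turn numbers shares of pi rad, none past 1 either way. Its arguments: {"type":"object","properties":{"rows":{"type":"array","items":{"type":"object","properties":{"dx":{"type":"number"},"dy":{"type":"number"},"dz":{"type":"number"},"yaw":{"type":"number"}}}},"hand":{"type":"number"},"force":{"type":"number"}},"required":["rows"]}

```bash
ls; mkdir -p pics; cat > h.py <<'E'
import numpy as np, cv2
from scipy.spatial.transform import Rotation as R
from workcell import manip
def ray(cam,u,v,P=None):
    P=P or manip.camera_params(cam); K=np.array(P["intrinsics"]);
    d=np.array([(u-K[0,2])/K[0,0],(v-K[1,2])/K[1,1]]); s=d.copy()
    for _ in range(20): s=d/(1+P["k1"]*(s@s))
    r=R.from_quat(P["orientation"]).apply([s[0],-s[1],-1]); return np.array(P["xyz"]),r
def onplane(cam,u,v,z,P=None):
    o,r=ray(cam,u,v,P); return o+r*(z-o[2])/r[2]
def proj(cam,p,P=None):
    P=P or manip.camera_params(cam);K=np.array(P["intrinsics"])
    c=R.from_quat(P["orientation"]).inv().apply(np.array(p)-P["xyz"]); s=np.array([c[0],-c[1]])/-c[2]
    s=s*(1+P["k1"]*(s@s)); return K[0,0]*s[0]+K[0,2],K[1,1]*s[1]+K[1,2]
E
python3 - <<'E'
from h import *
for c in("scene","top"):
    im=manip.snapshot(c); cv2.imwrite(f"pics/{c}0.png",im)
    P=manip.camera_params(c); print(c,P)
    for t in("nut","setter_center","foot","spindle_tip","graver","seal_rack","strip"):
        try:
            for r in manip.trace(c,t)[:2]:
                b=r["bbox"]; ys,xs=np.nonzero(r["mask"]); print(t,round(r["p"],2),b,xs.mean().round(1),ys.mean().round(1), onplane(c,(b[0]+b[2])/2,(b[1]+b[3])/2,0.005).round(3))
        except Exception as e: print(t,e)
print(manip.state())
E
```

```text
pics
scene {'intrinsics': array([[622.98280341,   0.        , 322.44696741],
       [  0.        , 622.98280341, 234.79102253],
       [  0.        ,   0.        ,   1.        ]]), 'k1': 0.0246460170693151, 'xyz': array([-0.14557648, -0.21096515,  0.77547477]), 'orientation': array([ 0.34964799, -0.22639651, -0.49194809,  0.76451159])}
nut 0.81 [163.5, 245.9, 184.7, 264.1] 172.6 252.1 [0.505 0.379 0.005]
setter_center 0.73 [438.3, 294.6, 468.6, 342.1] 452.6 316.4 [ 0.567 -0.125  0.005]
foot 0.92 [267.1, 242.5, 331.4, 299.5] 298.7 284.8 [0.562 0.154 0.005]
spindle_tip 0.91 [266.3, 247.3, 327.7, 298.4] 297.6 284.5 [0.556 0.155 0.005]
graver 0.7 [291.7, 220.7, 377.8, 233.7] 332.4 227.8 [0.699 0.145 0.005]
strip 0.74 [412.9, 239.3, 445.7, 285.4] 428.7 260.4 [ 0.68  -0.049  0.005]
top {'intrinsics': array([[539.26583704,   0.        , 321.13540022],
       [  0.        , 539.26583704, 239.33034696],
       [  0.        ,   0.        ,   1.        ]]), 'k1': 0.05220681683599009, 'xyz': array([0.49863281, 0.1198481 , 0.99631406]), 'orientation': array([ 0.03967073, -0.03496667, -0.69976594,
[... 551 characters left out ...]
 'joints': array([ 1.18601244e+00,  1.50478548e-01,  1.43742247e+00, -1.26456455e-05,
        1.55382539e+00, -1.33993953e-01]), 'joint_velocities': array([-0.00175262,  0.00010766,  0.00077666,  0.00032275,  0.00037393,
        0.00044592]), 'joint_efforts': array([ 2.69502154e-03, -7.12746406e+01, -5.71047235e+01,  1.99179817e-04,
        1.34132890e-03, -7.18899764e-05]), 'eef_pos': array([0.14269842, 0.55696085, 0.2312676 ]), 'tool_rot': array([ 1.25066500e-01,  9.92148359e-01, -6.62602064e-05, -1.10425812e-05]), 'ft_force': array([-0.43531709, -0.81136341,  0.32064093]), 'wrist_torque': array([-0.02177507,  0.03619062,  0.06400835]), 'grasp_force': 0.0, 'grip_width': 1.0002982354801948}
```

View pics/top0.png

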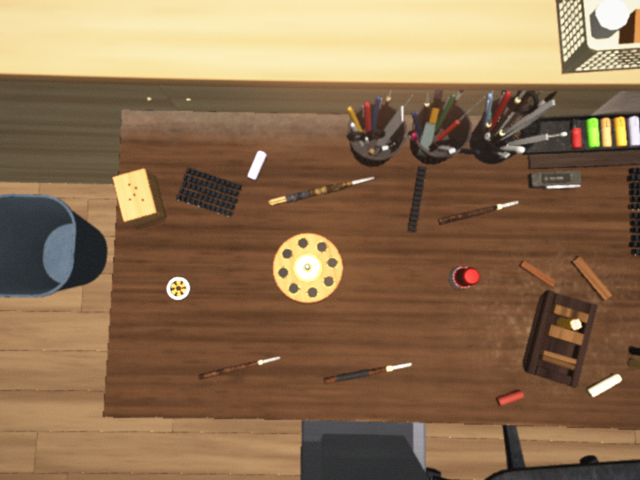

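View pics/scene0.png

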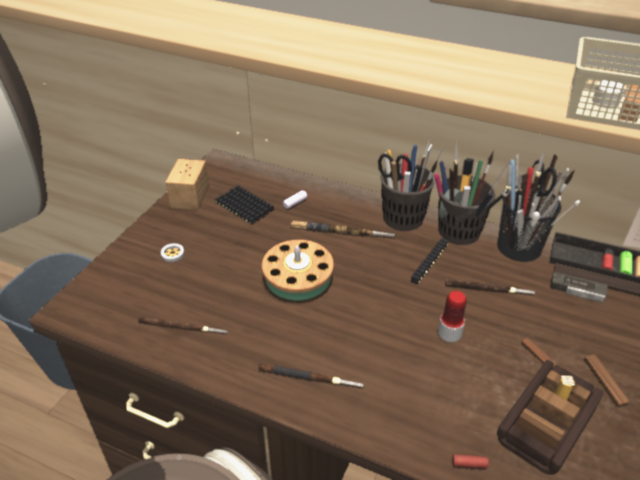

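```bash
cat >> h.py <<'E'
def plan(target,yawdeg=None):
    "tool-frame shift from current measured pose; yaw=desired world angle of tool y (deg)"
    s=manip.state(); r=R.from_quat(s["tool_rot"]); d=r.inv().apply(np.array(target)-s["eef_pos"])
    y=r.apply([0,1,0]); a=np.degrees(np.arctan2(y[1],y[0]))
    print("pos",s["eef_pos"].round(4),"shift",d.round(4),"tool-y angle",a.round(2), "yaw share",None if yawdeg is None else round(-(yawdeg-a)/180,4),"tilt",r.apply([0,0,1]).round(4),"F",s["ft_force"].round(2),"t",s["time"])
E
python3 - <<'E'
from h import *
print("nut",onplane("top",178,288,0.007),onplane("scene",172.5,252,0.007))
print("spin",onplane("top",307.4,266.7,0.074),onplane("scene",298,248,0.074))
print("set", onplane("scene",456,294,0.085),onplane("top",471,275.5,0.085))
P=manip.camera_params("wrist"); s=manip.state(); r=R.from_quat(s["tool_rot"])
print(P, r.inv().apply(P["xyz"]-s["eef_pos"]), (r.inv()*R.from_quat(P["orientation"])).as_matrix().round(3))
plan([0.508,0.384,0.15],90)
E
```

```text
nut [0.50964463 0.38664008 0.007     ] [0.50899056 0.38525037 0.007     ]
spin [0.54884811 0.14952124 0.074     ] [0.54776685 0.14740467 0.074     ]
set [ 0.54292245 -0.12406262  0.085     ] [ 0.53858634 -0.12570568  0.085     ]
{'intrinsics': array([[355.49866964,   0.        , 319.24563535],
       [  0.        , 355.49866964, 240.71104438],
       [  0.        ,   0.        ,   1.        ]]), 'k1': 0.006389624713471735, 'xyz': array([0.06517506, 0.57613955, 0.3734771 ]), 'orientation': array([-0.12432967, -0.09715921,  0.60561585,  0.7799562 ])} [ 0.07985849 -0.00067926 -0.14220898] [[ 0.001  0.95   0.312]
 [ 1.    -0.    -0.001]
 [-0.001  0.312 -0.95 ]]
pos [0.1427 0.557  0.2313] shift [-0.3968 -0.0769  0.0813] tool-y angle 75.63 yaw share -0.0798 tilt [-0.e+00 -1.e-04 -1.e+00] F [-0.44 -0.81  0.32] t 0.8
```

jog_arm:
  rows:
    - {"dx":-0.04,"dy":-0.008,"dz":0.008,"yaw":-0.008}
    - {"dx":-0.08,"dy":-0.016,"dz":0.016,"yaw":-0.016}
    - {"dx":-0.12,"dy":-0.024,"dz":0.024,"yaw":-0.024}
    - {"dx":-0.16,"dy":-0.031,"dz":0.032,"yaw":-0.032}
    - {"dx":-0.2,"dy":-0.039,"dz":0.04,"yaw":-0.04}
    - {"dx":-0.24,"dy":-0.046,"dz":0.05,"yaw":-0.05}
    - {"dx":-0.28,"dy":-0.054,"dz":0.06,"yaw":-0.06}
    - {"dx":-0.32,"dy":-0.062,"dz":0.07,"yaw":-0.07}
    - {"dx":-0.36,"dy":-0.07,"dz":0.08,"yaw":-0.08}
    - {"dx":-0.397,"dy":-0.077,"dz":0.081,"yaw":-0.08}

```text
time: 1.63
eef_pos: [0.5095, 0.3821, 0.1484]
tool_rot: [-0.001, 1.0, -0.001, -0.001]
ft_force: [-0.2, 1.6, -0.3]
grip_width: 1.003
grasp_force: 0.0
```

jog_arm:
  rows:
    - {}
    - {}
    - {}
    - {}
    - {}
    - {}
    - {}
    - {}
    - {}
    - {}

```text
invalid input at $.rows[0]: expected keys dx, dy, dz, yaw
```

```bash
python3 - <<'E'
from h import *
plan([0.509,0.386,0.15],90)
P=manip.camera_params("wrist"); im=manip.snapshot("wrist"); cv2.imwrite("pics/w1.png",im)
for r in manip.trace("wrist","nut")[:2]:
    b=r["bbox"];m=r["mask"].astype(np.uint8);cs,_=cv2.findContours(m,cv2.RETR_EXTERNAL,cv2.CHAIN_APPROX_NONE);c=max(cs,key=cv2.contourArea)
    print(r["p"],b); 
    pts=np.array([onplane("wrist",*q[0],0.006,P)[:2] for q in c]); print(cv2.minEnclosingCircle(pts.astype(np.float32)))
E
```

```text
pos [0.5095 0.3821 0.1484] shift [ 0.0005  0.0039 -0.0016] tool-y angle 90.14 yaw share 0.0008 tilt [-0.0018 -0.0012 -1.    ] F [-0.24  1.56 -0.3 ] t 1.6333
0.89 [298.2, 197.8, 351.4, 248.4]
((0.5086593627929688, 0.3860461413860321), 0.021105580031871796)
```

View pics/w1.png

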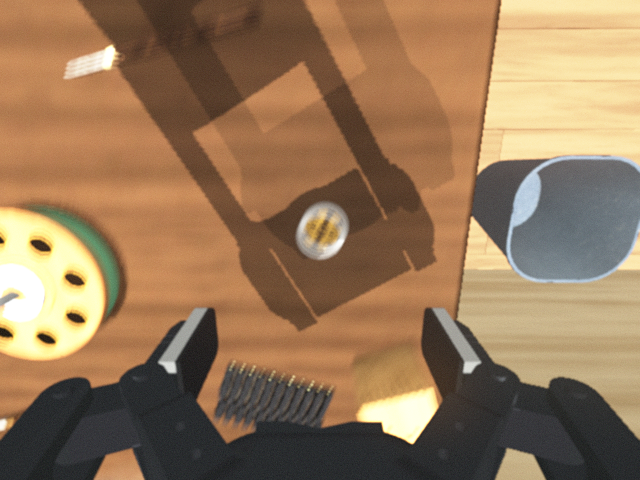

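jog_arm:
  rows:
    - {"dx":0,"dy":0.002,"dz":0.02,"yaw":0}
    - {"dx":0,"dy":0.002,"dz":0.04,"yaw":0}
    - {"dx":0,"dy":0.002,"dz":0.06,"yaw":0}
    - {"dx":0,"dy":0.002,"dz":0.08,"yaw":0}
    - {"dx":0,"dy":0.002,"dz":0.09,"yaw":0}
    - {"dx":0,"dy":0.002,"dz":0.1,"yaw":0}
    - {"dx":0,"dy":0.002,"dz":0.1,"yaw":0}
    - {"dx":0,"dy":0.002,"dz":0.1,"yaw":0}
    - {"dx":0,"dy":0.002,"dz":0.1,"yaw":0}
    - {"dx":0,"dy":0.002,"dz":0.1,"yaw":0}
  hand: -0.3
  force: 30

```text
time: 2.57
eef_pos: [0.5086, 0.3862, 0.0515]
tool_rot: [-0.0, 1.0, 0.0, 0.001]
ft_force: [-0.6, 0.6, 0.3]
grip_width: 0.651
grasp_force: 0.0
```

```bash
cat >> h.py <<'E'
def ring(z,name,R0=None):
    P=manip.camera_params("wrist"); im=manip.snapshot("wrist"); 
    for r in manip.trace("wrist",name)[:2]:
        m=r["mask"].astype(np.uint8);cs,_=cv2.findContours(m,cv2.RETR_EXTERNAL,cv2.CHAIN_APPROX_NONE);c=max(cs,key=cv2.contourArea)
        pts=np.array([onplane("wrist",*q[0],z,P)[:2] for q in c]); print(name,round(r["p"],2),r["bbox"],cv2.minEnclosingCircle(pts.astype(np.float32)),cv2.fitEllipse((pts*1000).astype(np.float32)))
    return im
E
python3 - <<'E'
from h import *
plan([0.509,0.386,0.001],90)
cv2.imwrite("pics/w2.png",ring(0.007,"nut"))
E
```

```text
pos [0.5086 0.3862 0.0515] shift [-0.0003 -0.0002  0.0505] tool-y angle 90.03 yaw share 0.0002 tilt [ 1.4e-03  8.0e-04 -1.0e+00] F [-0.65  0.58  0.26] t 2.5667
nut 0.67 [283.5, 234.9, 355.1, 307.2] ((0.5085318684577942, 0.38572806119918823), 0.021477269008755684) ((508.4042053222656, 386.086181640625), (39.40449905395508, 42.007728576660156), 88.40861511230469)
```

jog_arm:
  rows:
    - {"dx":0,"dy":0,"dz":0.01,"yaw":0}
    - {"dx":0,"dy":0,"dz":0.02,"yaw":0}
    - {"dx":0,"dy":0,"dz":0.03,"yaw":0}
    - {"dx":0,"dy":0,"dz":0.036,"yaw":0}
    - {"dx":0,"dy":0,"dz":0.042,"yaw":0}
    - {"dx":0,"dy":0,"dz":0.046,"yaw":0}
    - {"dx":0,"dy":0,"dz":0.047,"yaw":0}
    - {"dx":0,"dy":0,"dz":0.047,"yaw":0}
    - {"dx":0,"dy":0,"dz":0.047,"yaw":0}
    - {"dx":0,"dy":0,"dz":0.047,"yaw":0}

```text
time: 3.5
eef_pos: [0.5084, 0.386, 0.0037]
tool_rot: [-0.0, 1.0, 0.0, 0.0]
ft_force: [0.3, 0.7, 0.8]
grip_width: 0.654
grasp_force: 0.0
```

jog_arm:
  rows:
    - {"dx":0,"dy":0,"dz":0.001,"yaw":0}
    - {"dx":0,"dy":0,"dz":0.002,"yaw":0}
    - {"dx":0,"dy":0,"dz":0.0025,"yaw":0}
    - {"dx":0,"dy":0,"dz":0.0025,"yaw":0}
    - {"dx":0,"dy":0,"dz":0.0025,"yaw":0}
    - {"dx":0,"dy":0,"dz":0.0025,"yaw":0}
    - {"dx":0,"dy":0,"dz":0.0025,"yaw":0}
    - {"dx":0,"dy":0,"dz":0.0025,"yaw":0}
    - {"dx":0,"dy":0,"dz":0.0025,"yaw":0}
    - {"dx":0,"dy":0,"dz":0.0025,"yaw":0}
  hand: 0.5
  force: 30

```text
time: 4.33
eef_pos: [0.5084, 0.386, 0.0022]
tool_rot: [-0.0, 1.0, 0.0, 0.001]
ft_force: [-7.1, -3.5, 18.4]
grip_width: 0.442
grasp_force: 28.0
```

```bash
python3 - <<'E'
from h import *
s=manip.state();print(s["grip_width"]*85,s["grasp_force"])
plan([0.548,0.149,0.2],90)
E
```

```text
37.54006008989862 28.026927437167615
pos [0.5084 0.386  0.0022] shift [-0.0396 -0.2369 -0.1978] tool-y angle 90.04 yaw share 0.0002 tilt [ 1.e-03  4.e-04 -1.e+00] F [-7.07 -3.5  18.35] t 4.3333
```

jog_arm:
  rows:
    - {"dx":0,"dy":0,"dz":-0.005,"yaw":0}
    - {"dx":0,"dy":0,"dz":-0.02,"yaw":0}
    - {"dx":0,"dy":0,"dz":-0.04,"yaw":0}
    - {"dx":0,"dy":0,"dz":-0.07,"yaw":0}
    - {"dx":-0.005,"dy":-0.02,"dz":-0.1,"yaw":0}
    - {"dx":-0.01,"dy":-0.05,"dz":-0.12,"yaw":0}
    - {"dx":-0.015,"dy":-0.08,"dz":-0.14,"yaw":0}
    - {"dx":-0.02,"dy":-0.11,"dz":-0.148,"yaw":0}
    - {"dx":-0.025,"dy":-0.14,"dz":-0.148,"yaw":0}
    - {"dx":-0.03,"dy":-0.17,"dz":-0.148,"yaw":0}

```text
time: 5.17
eef_pos: [0.5385, 0.2146, 0.1498]
tool_rot: [-0.0, 1.0, 0.0, 0.001]
ft_force: [0.1, -0.1, -1.1]
grip_width: 0.44
grasp_force: 30.3
```

jog_arm:
  rows:
    - {"dx":-0.005,"dy":-0.03,"dz":0,"yaw":0}
    - {"dx":-0.008,"dy":-0.05,"dz":0,"yaw":0}
    - {"dx":-0.01,"dy":-0.06,"dz":0,"yaw":0}
    - {"dx":-0.01,"dy":-0.067,"dz":0,"yaw":0}
    - {"dx":-0.01,"dy":-0.067,"dz":0,"yaw":0}
    - {"dx":-0.01,"dy":-0.067,"dz":0,"yaw":0}
    - {"dx":-0.01,"dy":-0.067,"dz":0,"yaw":0}
    - {"dx":-0.01,"dy":-0.067,"dz":0,"yaw":0}
    - {"dx":-0.01,"dy":-0.067,"dz":0,"yaw":0}
    - {"dx":-0.01,"dy":-0.067,"dz":0,"yaw":0}

```text
time: 6.0
eef_pos: [0.5482, 0.1494, 0.1487]
tool_rot: [-0.001, 1.0, -0.0, -0.0]
ft_force: [0.1, 0.2, -0.8]
grip_width: 0.438
grasp_force: 30.3
```

```bash
python3 - <<'E'
from h import *
plan([0.548,0.149,0.15],90)
P=manip.camera_params("wrist");cv2.imwrite("pics/w3.png",ring(0.074,"spindle_tip")[150:]); print(P["xyz"],P["orientation"],proj("wrist",[.548,.149,.074],P))
s=manip.state();print(s["grip_width"]*85,s["grasp_force"])
E
```

```text
pos [0.5482 0.1494 0.1487] shift [ 0.0002 -0.0004 -0.0013] tool-y angle 90.07 yaw share 0.0004 tilt [-1.e-04 -1.e-04 -1.e+00] F [ 0.12  0.15 -0.81] t 6.0
spindle_tip 0.88 [313.9, 232.8, 329.5, 259.9] ((0.5430436134338379, 0.1501425802707672), 0.008521988987922668) ((543.002685546875, 150.02647399902344), (10.6288480758667, 17.232616424560547), 88.20405578613281)
[0.46817322 0.14864891 0.29095752] [-0.11120397 -0.11204834  0.69886078  0.69761914] (np.float64(319.24862437827784), np.float64(253.3411681664175))
37.6257576750017 30.30155137879774
```

View pics/w3.png

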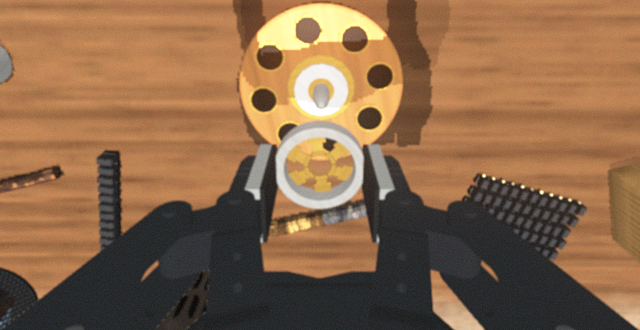

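```bash
python3 - <<'E'
from h import *
im=cv2.imread("pics/w3.png")
P=manip.camera_params("wrist")
cv2.imwrite("pics/w3c.png",cv2.resize(im[70:220,270:370],None,fx=4,fy=4,interpolation=cv2.INTER_CUBIC))
for m in manip.trace("wrist","nut")[:3]: print("nut",m["p"],m["bbox"])
for u,v in((321.5,257),): print(onplane("wrist",u,v,.074,P))
for x in(.546,.548,.550,.552): print(x,proj("wrist",[x,.1495,.074],P),"sleeve ctr z.044",proj("wrist",[x,.1495,.044],P))
print("nut top ctr",proj("wrist",[.5482,.1494,.1555],P))
E
```

```text
nut 0.89 [274.6, 270.4, 367.0, 359.7]
[0.55059348 0.15022343 0.074     ]
0.546 (np.float64(320.4090195149681), np.float64(250.365765955028)) sleeve ctr z.044 (np.float64(320.24470812624406), np.float64(236.4595755823689))
0.548 (np.float64(320.40101902959196), np.float64(253.26382922406108)) sleeve ctr z.044 (np.float64(320.2379770090502), np.float64(239.07271649466927))
0.55 (np.float64(320.3930625316306), np.float64(256.14632179357983)) sleeve ctr z.044 (np.float64(320.23127884602184), np.float64(241.6733269805938))
0.552 (np.float64(320.38514963956), np.float64(259.01337602055713)) sleeve ctr z.044 (np.float64(320.224613382205), np.float64(244.2615022500429))
nut top ctr (np.float64(320.91706430865116), np.float64(318.8392874765134))
```

View pics/w3c.png

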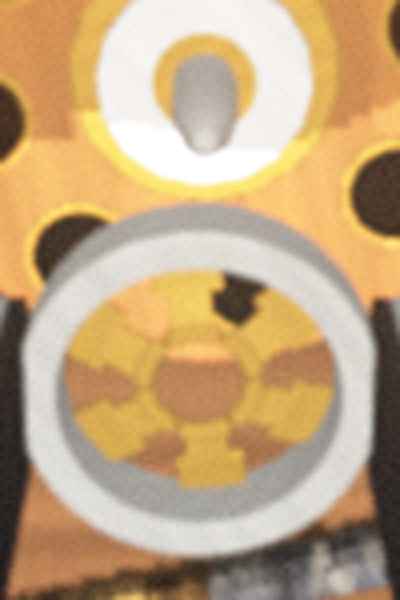

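jog_arm:
  rows:
    - {"dx":-0.0018,"dy":0.0009,"dz":0.015,"yaw":0}
    - {"dx":-0.0018,"dy":0.0009,"dz":0.03,"yaw":0}
    - {"dx":-0.0018,"dy":0.0009,"dz":0.045,"yaw":0}
    - {"dx":-0.0018,"dy":0.0009,"dz":0.055,"yaw":0}
    - {"dx":-0.0018,"dy":0.0009,"dz":0.063,"yaw":0}
    - {"dx":-0.0018,"dy":0.0009,"dz":0.07,"yaw":0}
    - {"dx":-0.0018,"dy":0.0009,"dz":0.072,"yaw":0}
    - {"dx":-0.0018,"dy":0.0009,"dz":0.072,"yaw":0}
    - {"dx":-0.0018,"dy":0.0009,"dz":0.072,"yaw":0}
    - {"dx":-0.0018,"dy":0.0009,"dz":0.072,"yaw":0}

```text
time: 6.98
eef_pos: [0.5504, 0.1498, 0.0775]
tool_rot: [-0.0, 1.0, 0.0, 0.0]
ft_force: [0.4, -0.1, -0.3]
grip_width: 0.442
grasp_force: 30.3
```

```bash
python3 - <<'E'
from h import *
plan([0.550,0.1503,0.062],90)
im=manip.snapshot("wrist"); cv2.imwrite("pics/w4.png",cv2.resize(im[220:420,220:420],None,fx=3,fy=3,interpolation=cv2.INTER_CUBIC))
E
```

```text
pos [0.5504 0.1498 0.0775] shift [0.0004 0.0005 0.0155] tool-y angle 90.03 yaw share 0.0002 tilt [ 9.e-04  1.e-04 -1.e+00] F [ 0.37 -0.06 -0.29] t 6.9833
```

View pics/w4.png

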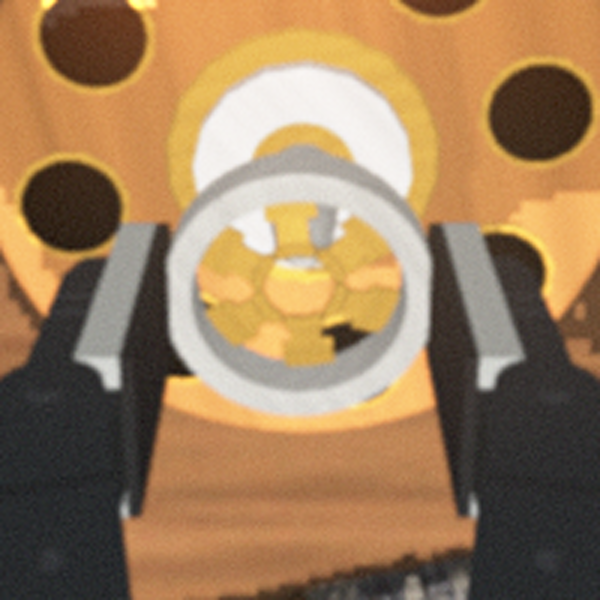

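jog_arm:
  rows:
    - {"dx":0,"dy":0.0003,"dz":0.003,"yaw":0}
    - {"dx":0,"dy":0.0003,"dz":0.006,"yaw":0}
    - {"dx":0,"dy":0.0003,"dz":0.008,"yaw":0}
    - {"dx":0,"dy":0.0003,"dz":0.01,"yaw":0}
    - {"dx":0,"dy":0.0003,"dz":0.012,"yaw":0}
    - {"dx":0,"dy":0.0003,"dz":0.013,"yaw":0}
    - {"dx":0,"dy":0.0003,"dz":0.0135,"yaw":0}
    - {"dx":0,"dy":0.0003,"dz":0.014,"yaw":0}
    - {"dx":0,"dy":0.0003,"dz":0.014,"yaw":0}
    - {"dx":0,"dy":0.0003,"dz":0.014,"yaw":0}

```text
time: 7.87
eef_pos: [0.5493, 0.1503, 0.0624]
tool_rot: [-0.0, 1.0, 0.0, -0.001]
ft_force: [-6.1, 2.3, 2.2]
grip_width: 0.441
grasp_force: 30.5
```

jog_arm:
  rows:
    - {"dx":0.0005,"dy":0.0002,"dz":0,"yaw":0}
    - {"dx":0.001,"dy":0.0003,"dz":0,"yaw":0}
    - {"dx":0.0013,"dy":0.0003,"dz":0,"yaw":0}
    - {"dx":0.0013,"dy":0.0003,"dz":0,"yaw":0}
    - {"dx":0.0013,"dy":0.0003,"dz":0,"yaw":0}
    - {"dx":0.0013,"dy":0.0003,"dz":0,"yaw":0}
    - {"dx":0.0013,"dy":0.0003,"dz":0,"yaw":0}
    - {"dx":0.0013,"dy":0.0003,"dz":0,"yaw":0}
    - {"dx":0.0013,"dy":0.0003,"dz":0,"yaw":0}
    - {"dx":0.0013,"dy":0.0003,"dz":0,"yaw":0}

```text
time: 8.7
eef_pos: [0.5487, 0.1504, 0.0628]
tool_rot: [-0.0, 1.0, -0.0, -0.0]
ft_force: [-2.4, 1.5, -1.7]
grip_width: 0.441
grasp_force: 30.3
```

jog_arm:
  rows:
    - {"dx":0.0004,"dy":0.0002,"dz":0,"yaw":0}
    - {"dx":0.0004,"dy":0.0002,"dz":0,"yaw":0}
    - {"dx":0.0004,"dy":0.0002,"dz":0,"yaw":0}
    - {"dx":0.0004,"dy":0.0002,"dz":0,"yaw":0}
    - {"dx":0.0004,"dy":0.0002,"dz":0,"yaw":0}
    - {"dx":0.0004,"dy":0.0002,"dz":0,"yaw":0}
    - {"dx":0.0004,"dy":0.0002,"dz":0,"yaw":0}
    - {"dx":0.0004,"dy":0.0002,"dz":0,"yaw":0}
    - {"dx":0.0004,"dy":0.0002,"dz":0,"yaw":0}
    - {"dx":0.0004,"dy":0.0002,"dz":0,"yaw":0}
  hand: -0.4

```text
time: 9.53
eef_pos: [0.5484, 0.1506, 0.0628]
tool_rot: [-0.0, 1.0, -0.0, -0.0]
ft_force: [0.7, -0.1, 0.4]
grip_width: 0.703
grasp_force: 0.0
```

jog_arm:
  rows:
    - {"dx":0,"dy":0,"dz":-0.005,"yaw":0}
    - {"dx":0,"dy":0,"dz":-0.015,"yaw":0}
    - {"dx":0,"dy":0,"dz":-0.03,"yaw":0}
    - {"dx":0,"dy":0,"dz":-0.05,"yaw":0}
    - {"dx":0,"dy":0,"dz":-0.07,"yaw":0}
    - {"dx":0,"dy":0,"dz":-0.08,"yaw":0}
    - {"dx":0,"dy":0,"dz":-0.087,"yaw":0}
    - {"dx":0,"dy":0,"dz":-0.087,"yaw":0}
    - {"dx":0,"dy":0,"dz":-0.087,"yaw":0}
    - {"dx":0,"dy":0,"dz":-0.087,"yaw":0}

```text
time: 10.37
eef_pos: [0.548, 0.1505, 0.1487]
tool_rot: [-0.0, 1.0, -0.0, -0.001]
ft_force: [1.2, 0.0, -0.2]
grip_width: 0.699
grasp_force: 0.0
```

```bash
python3 - <<'E'
from h import *
plan([0.540,-0.125,0.2],90)
P=manip.camera_params("wrist")
im=ring(0.0685,"nut"); cv2.imwrite("pics/w5.png",cv2.resize(im[180:330,220:420],None,fx=4,fy=4,interpolation=cv2.INTER_CUBIC))
for z in(.074,.0685): print(proj("wrist",[.5483,.1506,z],P))
E
```

```text
pos [0.548  0.1505 0.1487] shift [ 0.0082 -0.2755 -0.0512] tool-y angle 90.03 yaw share 0.0002 tilt [-1.5e-03 -3.0e-04 -1.0e+00] F [ 1.2   0.02 -0.17] t 10.3667
nut 0.63 [290.1, 221.0, 349.5, 284.4] ((0.5487486124038696, 0.14963749051094055), 0.02132350020110607) ((548.5477294921875, 150.151611328125), (39.3649787902832, 41.74333953857422), 96.81474304199219)
(np.float64(320.0752811470381), np.float64(254.23388513575355))
(np.float64(320.0513831199223), np.float64(251.3675360681548))
```

View pics/w5.png

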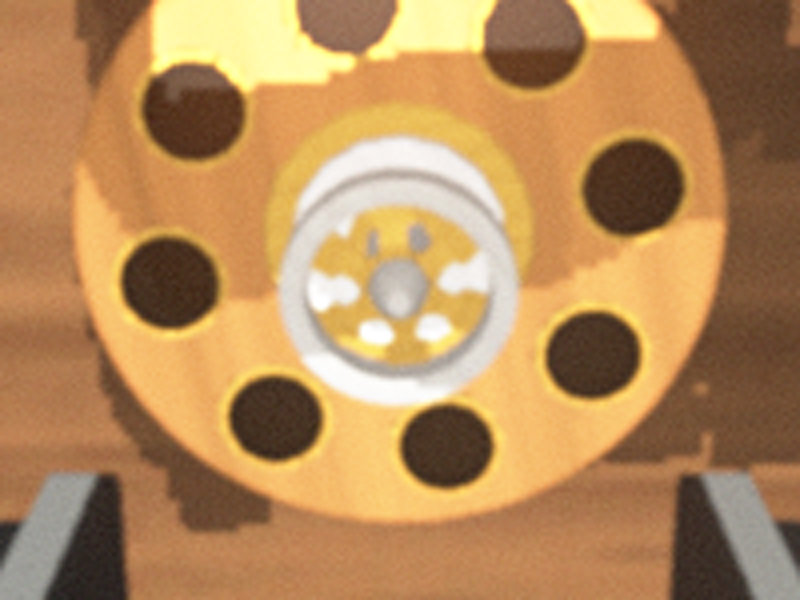

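jog_arm:
  rows:
    - {"dx":0,"dy":-0.02,"dz":-0.02,"yaw":0}
    - {"dx":0.002,"dy":-0.05,"dz":-0.04,"yaw":0}
    - {"dx":0.004,"dy":-0.09,"dz":-0.05,"yaw":0}
    - {"dx":0.006,"dy":-0.13,"dz":-0.05,"yaw":0}
    - {"dx":0.008,"dy":-0.17,"dz":-0.05,"yaw":0}
    - {"dx":0.008,"dy":-0.21,"dz":-0.05,"yaw":0}
    - {"dx":0.008,"dy":-0.25,"dz":-0.05,"yaw":0}
    - {"dx":0.008,"dy":-0.275,"dz":-0.05,"yaw":0}
    - {"dx":0.008,"dy":-0.275,"dz":-0.05,"yaw":0}
    - {"dx":0.008,"dy":-0.275,"dz":-0.05,"yaw":0}
  hand: -0.6

```text
time: 11.3
eef_pos: [0.5402, -0.1256, 0.199]
tool_rot: [0.001, 1.0, 0.0, -0.001]
ft_force: [-0.6, 0.8, 0.9]
grip_width: 0.8
grasp_force: 0.0
```

```bash
python3 - <<'E'
from h import *
plan([0.540,-0.125,0.2],90)
P=manip.camera_params("wrist")
im=ring(0.085,"setter_center"); cv2.imwrite("pics/w6.png",im)
hsv=cv2.cvtColor(im,cv2.COLOR_BGR2HSV); m=(((hsv[...,0]<8)|(hsv[...,0]>172))&(hsv[...,1]>170)&(hsv[...,2]>60)).astype(np.uint8)
n,l,s,c=cv2.connectedComponentsWithStats(m); i=1+s[1:,4].argmax(); print(s[i],c[i])
for x in(.535,.54,.545): print(x,[np.round(proj("wrist",[x,-.125,z],P),1) for z in(.085,0.032,0)])
E
```

```text
pos [ 0.5402 -0.1256  0.199 ] shift [ 0.0002  0.0006 -0.001 ] tool-y angle 89.89 yaw share -0.0006 tilt [-1.2e-03  4.0e-04 -1.0e+00] F [-0.62  0.8   0.9 ] t 11.3
setter_center 0.93 [298.3, 188.6, 339.5, 246.5] ((0.5270083546638489, -0.12717759609222412), 0.022694356739521027) ((526.6943359375, -126.88318634033203), (30.697986602783203, 46.311946868896484), 88.1285629272461)
[ 299  197   39   52 1402] [318.08559201 224.69400856]
0.535 [array([320.5, 229.1]), array([320.2, 212.5]), array([320. , 204.8])]
0.54 [array([320.5, 235.5]), array([320.2, 217.9]), array([320.1, 209.8])]
0.545 [array([320.5, 241.8]), array([320.2, 223.3]), array([320.1, 214.7])]
```

View pics/w6.png

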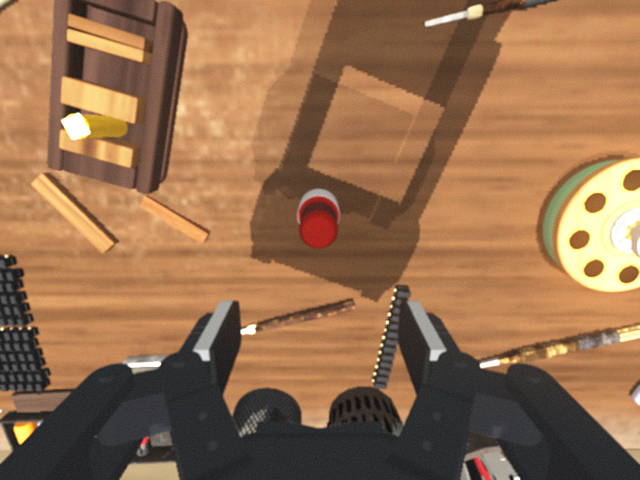

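jog_arm:
  rows:
    - {"dx":0.0032,"dy":-0.0008,"dz":0.02,"yaw":0}
    - {"dx":0.0032,"dy":-0.0008,"dz":0.04,"yaw":0}
    - {"dx":0.0032,"dy":-0.0008,"dz":0.06,"yaw":0}
    - {"dx":0.0032,"dy":-0.0008,"dz":0.075,"yaw":0}
    - {"dx":0.0032,"dy":-0.0008,"dz":0.075,"yaw":0}
    - {"dx":0.0032,"dy":-0.0008,"dz":0.075,"yaw":0}
    - {"dx":0.0032,"dy":-0.0008,"dz":0.075,"yaw":0}
    - {"dx":0.0032,"dy":-0.0008,"dz":0.075,"yaw":0}
    - {"dx":0.0032,"dy":-0.0008,"dz":0.075,"yaw":0}
    - {"dx":0.0032,"dy":-0.0008,"dz":0.075,"yaw":0}

```text
time: 12.23
eef_pos: [0.5376, -0.1252, 0.1255]
tool_rot: [-0.0, 1.0, -0.0, 0.0]
ft_force: [0.1, 0.4, 0.1]
grip_width: 0.803
grasp_force: 0.0
```

```bash
python3 - <<'E'
from h import *
plan([0.537,-0.1264,0.039],90)
P=manip.camera_params("wrist")
im=ring(0.085,"setter_center")
hsv=cv2.cvtColor(im,cv2.COLOR_BGR2HSV); m=(((hsv[...,0]<8)|(hsv[...,0]>172))&(hsv[...,1]>150)&(hsv[...,2]>110)).astype(np.uint8)
n,l,s,c=cv2.connectedComponentsWithStats(m); i=1+s[1:,4].argmax(); print(s[i],c[i])
cs,_=cv2.findContours((l==i).astype(np.uint8),0,1);c=max(cs,key=cv2.contourArea)
# far-half edge (bottom of image) of top disc
u,v,w,h=cv2.boundingRect(c); q=np.array([[k,c[c[:,0,0]==k][:,0,1].max()] for k in range(u+4,u+w-4) if (c[:,0,0]==k).any()])
p=np.array([onplane("wrist",a,b+.5,.085,P)[:2] for a,b in q])
A=np.c_[2*p,np.ones(len(p))]; x=np.linalg.lstsq(A,(p**2).sum(1),rcond=None)[0]; print(x[:2],np.sqrt(x[2]+x[:2]@x[:2]))
cv2.imwrite("pics/w7.png",im)
E
```

```text
pos [ 0.5376 -0.1252  0.1255] shift [ 0.0007 -0.0011  0.0865] tool-y angle 90.04 yaw share 0.0002 tilt [ 1.e-03 -5.e-04 -1.e+00] F [0.14 0.45 0.11] t 12.2333
setter_center 0.93 [291.7, 206.6, 344.5, 295.0] ((0.5245189070701599, -0.1268840879201889), 0.02519337087869644) ((524.5794677734375, -126.87506103515625), (30.002864837646484, 51.66890335083008), 89.191650390625)
[ 291  243   52   52 2085] [316.51702638 268.36834532]
[ 0.53614359 -0.1271585 ] 0.013485528733135018
```

jog_arm:
  rows:
    - {"dx":0.0014,"dy":-0.0014,"dz":0.01,"yaw":0}
    - {"dx":0.0014,"dy":-0.0014,"dz":0.02,"yaw":0}
    - {"dx":0.0014,"dy":-0.0014,"dz":0.035,"yaw":0}
    - {"dx":0.0014,"dy":-0.0014,"dz":0.05,"yaw":0}
    - {"dx":0.0014,"dy":-0.0014,"dz":0.065,"yaw":0}
    - {"dx":0.0014,"dy":-0.0014,"dz":0.078,"yaw":0}
    - {"dx":0.0014,"dy":-0.0014,"dz":0.086,"yaw":0}
    - {"dx":0.0014,"dy":-0.0014,"dz":0.086,"yaw":0}
    - {"dx":0.0014,"dy":-0.0014,"dz":0.086,"yaw":0}
    - {"dx":0.0014,"dy":-0.0014,"dz":0.086,"yaw":0}

```text
time: 13.17
eef_pos: [0.5362, -0.1268, 0.0393]
tool_rot: [-0.0, 1.0, -0.0, 0.0]
ft_force: [-0.2, 0.2, -0.1]
grip_width: 0.802
grasp_force: 0.0
```

jog_arm:
  rows:
    - {"dx":0,"dy":0,"dz":0,"yaw":0}
    - {"dx":0,"dy":0,"dz":0,"yaw":0}
    - {"dx":0,"dy":0,"dz":0,"yaw":0}
    - {"dx":0,"dy":0,"dz":0,"yaw":0}
    - {"dx":0,"dy":0,"dz":0,"yaw":0}
    - {"dx":0,"dy":0,"dz":0,"yaw":0}
    - {"dx":0,"dy":0,"dz":0,"yaw":0}
    - {"dx":0,"dy":0,"dz":0,"yaw":0}
    - {"dx":0,"dy":0,"dz":0,"yaw":0}
    - {"dx":0,"dy":0,"dz":0,"yaw":0}
  hand: 0.9
  force: 60

```text
time: 14.0
eef_pos: [0.5362, -0.1268, 0.0395]
tool_rot: [-0.0, 1.0, -0.0, 0.0]
ft_force: [-0.4, 0.6, 6.0]
grip_width: 0.342
grasp_force: 58.8
```

```bash
cat > disc.py <<'E'
from h import *
def disc():
    s=manip.state();P=manip.camera_params("wrist"); im=manip.snapshot("wrist")
    hsv=cv2.cvtColor(im,cv2.COLOR_BGR2HSV); m=(((hsv[...,0]<8)|(hsv[...,0]>172))&(hsv[...,1]>150)&(hsv[...,2]>110)).astype(np.uint8)
    n,l,st,c=cv2.connectedComponentsWithStats(m); i=1+st[1:,4].argmax(); print(st[i],c[i])
    zt=s["eef_pos"][2]+.047
    u,v,w,h=st[i][:4]; a=onplane("wrist",u+w/2,v+h,zt,P); print("far edge-15mm minus tcp",(a-[.015,0,0]-s["eef_pos"]).round(4))
    print("expected far edge px",proj("wrist",s["eef_pos"]+np.array([.015,0,.047]),P)); return im
E
python3 - <<'E'
from disc import *
plan([0.5485,.1504,0.2],90)
cv2.imwrite("pics/w8.png",disc())
s=manip.state();print(s["grip_width"]*85,s["grasp_force"])
E
```

```text
pos [ 0.5362 -0.1268  0.0395] shift [-0.0126  0.2771 -0.1607] tool-y angle 90.03 yaw share 0.0002 tilt [ 8.e-04 -5.e-04 -1.e+00] F [-0.43  0.55  6.04] t 14.0
[ 277  324   85   88 5903] [319.29595121 367.04252075]
far edge-15mm minus tcp [-0.0036 -0.0004  0.047 ]
expected far edge px (np.float64(320.72001625648966), np.float64(420.5276873698998))
28.782196134440973 58.84813964366913
```

View pics/w8.png

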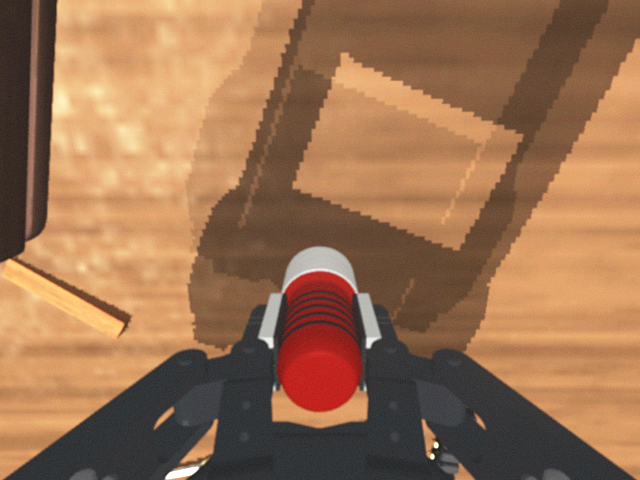

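```bash
python3 - <<'E'
from h import *
for o in(0,-.001,-.002,-.003,-.004):
    x=.5362+o; print(o,"foot near",np.round(proj("wrist",[x-.019,-.1268,0]),1)[1],"topfar",np.round(proj("wrist",[x+.015,-.1268,.085]),1)[1],"far r13.5",np.round(proj("wrist",[x+.0135,-.1268,.085]),1)[1],"topctr",np.round(proj("wrist",[x,-.1268,.085]),1))
im=cv2.imread("pics/w8.png"); print(im[240:256,320].tolist())
b=im[300:420,320].tolist(); print([(300+i,p) for i,p in enumerate(b) if i%3==0 and i<75 or i>105])
E
```

```text
0 foot near 243.2 topfar 417.1 far r13.5 413.6 topctr [320.8 380.7]
-0.001 foot near 241.4 topfar 414.8 far r13.5 411.2 topctr [320.8 378.2]
-0.002 foot near 239.6 topfar 412.4 far r13.5 408.9 topctr [320.8 375.6]
-0.003 foot near 237.9 topfar 410.1 far r13.5 406.5 topctr [320.8 373. ]
-0.004 foot near 236.1 topfar 407.7 far r13.5 404.1 topctr [320.8 370.5]
[[52, 74, 98], [54, 71, 100], [55, 73, 102], [51, 69, 100], [55, 72, 102], [71, 83, 116], [124, 137, 152], [167, 173, 178], [182, 189, 190], [183, 191, 190], [187, 191, 194], [182, 189, 190], [191, 193, 196], [188, 192, 196], [188, 194, 194], [183, 188, 191]]
[(300, [39, 39, 129]), (303, [35, 36, 121]), (306, [51, 53, 83]), (309, [30, 35, 148]), (312, [44, 45, 77]), (315, [41, 44, 123]), (318, [27, 30, 147]), (321, [42, 39, 59]), (324, [31, 31, 126]), (327, [27, 34, 145]), (330, [27, 29, 145]), (333, [33, 35, 150]), (336, [27, 32, 152]), (339, [29, 33, 158]), (342, [30, 36, 166]), (345, [29, 31, 166]), (348, [28, 31, 173]), (351, [38, 41, 192]), (354, [44, 50, 209]), (357, [34, 38, 197]), (360, [36, 38, 196]), (363, [32, 37, 194]), (366, [30, 36, 196]), (369, [29, 33, 191]), (372, [31, 35, 194]), (406, [31, 36, 197]), (407, [24, 31, 191]), (408, [34, 35, 195]), (409, [29, 31, 191]), (410, [33, 38, 187]), (411, [52, 77, 190]), (412, [88, 128, 213]), (413, [102, 156, 222]), (414, [102, 160, 223]), (415, [105, 160, 221]), (416, [106, 157, 221]), (417, [103, 157, 222]), (418, [107, 157, 220]), (419, [100, 154, 213])]
```

jog_arm:
  rows:
    - {"dx":0,"dy":0,"dz":-0.01,"yaw":0}
    - {"dx":0,"dy":0,"dz":-0.03,"yaw":0}
    - {"dx":0,"dy":0,"dz":-0.06,"yaw":0}
    - {"dx":0,"dy":0.01,"dz":-0.09,"yaw":0}
    - {"dx":-0.002,"dy":0.03,"dz":-0.105,"yaw":0}
    - {"dx":-0.004,"dy":0.06,"dz":-0.11,"yaw":0}
    - {"dx":-0.006,"dy":0.095,"dz":-0.11,"yaw":0}
    - {"dx":-0.008,"dy":0.13,"dz":-0.11,"yaw":0}
    - {"dx":-0.01,"dy":0.165,"dz":-0.11,"yaw":0}
    - {"dx":-0.0125,"dy":0.2,"dz":-0.11,"yaw":0}

```text
time: 14.88
eef_pos: [0.548, 0.075, 0.1497]
tool_rot: [-0.0, 1.0, -0.0, 0.0]
ft_force: [1.3, -1.6, -1.2]
grip_width: 0.336
grasp_force: 59.3
```

jog_arm:
  rows:
    - {"dx":0,"dy":0.025,"dz":0,"yaw":0}
    - {"dx":0,"dy":0.05,"dz":0,"yaw":0}
    - {"dx":0,"dy":0.065,"dz":0,"yaw":0}
    - {"dx":0,"dy":0.074,"dz":0,"yaw":0}
    - {"dx":0,"dy":0.077,"dz":0,"yaw":0}
    - {"dx":0,"dy":0.077,"dz":0,"yaw":0}
    - {"dx":0,"dy":0.077,"dz":0,"yaw":0}
    - {"dx":0,"dy":0.077,"dz":0,"yaw":0}
    - {"dx":0,"dy":0.077,"dz":0,"yaw":0}
    - {"dx":0,"dy":0.077,"dz":0,"yaw":0}

```text
time: 15.72
eef_pos: [0.5484, 0.1497, 0.1488]
tool_rot: [0.0, 1.0, -0.0, -0.0]
ft_force: [0.8, 0.2, -1.8]
grip_width: 0.333
grasp_force: 59.4
```

```bash
python3 - <<'E'
from h import *
plan([0.5485,.1504,0.115],90)
P=manip.camera_params("wrist"); im=ring(.0685,"nut"); cv2.imwrite("pics/w9.png",im[100:440,150:490])
z=manip.state()["eef_pos"]
print("tool foot near edge", proj("wrist",z+[-.019,0,-.0395],P))
E
```

```text
pos [0.5484 0.1497 0.1488] shift [-0.0001  0.0007  0.0338] tool-y angle 89.98 yaw share -0.0001 tilt [-0.e+00 -2.e-04 -1.e+00] F [ 0.82  0.24 -1.75] t 15.7167
nut 0.78 [291.5, 218.8, 351.8, 261.5] ((0.5477795600891113, 0.1503995954990387), 0.020413946360349655) ((542.599609375, 150.20448303222656), (29.848039627075195, 37.8969841003418), 172.32411193847656)
tool foot near edge (np.float64(320.63093151704584), np.float64(243.111929907711))
```

jog_arm:
  rows:
    - {"dx":0,"dy":0.0007,"dz":0.008,"yaw":0}
    - {"dx":0,"dy":0.0007,"dz":0.016,"yaw":0}
    - {"dx":0,"dy":0.0007,"dz":0.024,"yaw":0}
    - {"dx":0,"dy":0.0007,"dz":0.03,"yaw":0}
    - {"dx":0,"dy":0.0007,"dz":0.034,"yaw":0}
    - {"dx":0,"dy":0.0007,"dz":0.036,"yaw":0}
    - {"dx":0,"dy":0.0007,"dz":0.037,"yaw":0}
    - {"dx":0,"dy":0.0007,"dz":0.037,"yaw":0}
    - {"dx":0,"dy":0.0007,"dz":0.037,"yaw":0}
    - {"dx":0,"dy":0.0007,"dz":0.037,"yaw":0}

```text
time: 16.65
eef_pos: [0.5485, 0.1511, 0.1121]
tool_rot: [-0.0, 1.0, 0.0, 0.0]
ft_force: [-0.3, 0.1, -0.6]
grip_width: 0.336
grasp_force: 59.4
```

jog_arm:
  rows:
    - {"dx":0,"dy":0,"dz":0.0005,"yaw":0}
    - {"dx":0,"dy":0,"dz":0.001,"yaw":0}
    - {"dx":0,"dy":0,"dz":0.0015,"yaw":0}
    - {"dx":0,"dy":0,"dz":0.002,"yaw":0}
    - {"dx":0,"dy":0,"dz":0.0025,"yaw":0}
    - {"dx":0,"dy":0,"dz":0.003,"yaw":0}
    - {"dx":0,"dy":0,"dz":0.0035,"yaw":0}
    - {"dx":0,"dy":0,"dz":0.004,"yaw":0}
    - {"dx":0,"dy":0,"dz":0.004,"yaw":0}
    - {"dx":0,"dy":0,"dz":0.004,"yaw":0}

```text
time: 17.48
eef_pos: [0.5483, 0.1511, 0.1078]
tool_rot: [-0.0, 1.0, -0.0, 0.0]
ft_force: [-0.2, 1.5, -0.1]
grip_width: 0.337
grasp_force: 59.4
```

Contact expected about here; continue in small slow steps.

jog_arm:
  rows:
    - {"dx":0,"dy":0,"dz":0.0003,"yaw":0}
    - {"dx":0,"dy":0,"dz":0.0006,"yaw":0}
    - {"dx":0,"dy":0,"dz":0.0009,"yaw":0}
    - {"dx":0,"dy":0,"dz":0.0012,"yaw":0}
    - {"dx":0,"dy":0,"dz":0.0015,"yaw":0}
    - {"dx":0,"dy":0,"dz":0.0018,"yaw":0}
    - {"dx":0,"dy":0,"dz":0.002,"yaw":0}
    - {"dx":0,"dy":0,"dz":0.002,"yaw":0}
    - {"dx":0,"dy":0,"dz":0.002,"yaw":0}
    - {"dx":0,"dy":0,"dz":0.002,"yaw":0}

```text
time: 18.32
eef_pos: [0.5484, 0.1511, 0.106]
tool_rot: [-0.0, 1.0, -0.0, 0.0]
ft_force: [-0.9, -0.2, 4.8]
grip_width: 0.337
grasp_force: 59.5
```

jog_arm:
  rows:
    - {"dx":0,"dy":0,"dz":0.0003,"yaw":0}
    - {"dx":0,"dy":0,"dz":0.0006,"yaw":0}
    - {"dx":0,"dy":0,"dz":0.0009,"yaw":0}
    - {"dx":0,"dy":0,"dz":0.0012,"yaw":0}
    - {"dx":0,"dy":0,"dz":0.0015,"yaw":0}
    - {"dx":0,"dy":0,"dz":0.0018,"yaw":0}
    - {"dx":0,"dy":0,"dz":0.002,"yaw":0}
    - {"dx":0,"dy":0,"dz":0.002,"yaw":0}
    - {"dx":0,"dy":0,"dz":0.002,"yaw":0}
    - {"dx":0,"dy":0,"dz":0.002,"yaw":0}

```text
time: 19.15
eef_pos: [0.5485, 0.1511, 0.104]
tool_rot: [-0.0, 1.0, -0.0, 0.0]
ft_force: [0.1, 0.2, 5.3]
grip_width: 0.338
grasp_force: 59.6
```

jog_arm:
  rows:
    - {"dx":0,"dy":0,"dz":0.0003,"yaw":0}
    - {"dx":0,"dy":0,"dz":0.0006,"yaw":0}
    - {"dx":0,"dy":0,"dz":0.0009,"yaw":0}
    - {"dx":0,"dy":0,"dz":0.0012,"yaw":0}
    - {"dx":0,"dy":0,"dz":0.0015,"yaw":0}
    - {"dx":0,"dy":0,"dz":0.0018,"yaw":0}
    - {"dx":0,"dy":0,"dz":0.002,"yaw":0}
    - {"dx":0,"dy":0,"dz":0.002,"yaw":0}
    - {"dx":0,"dy":0,"dz":0.002,"yaw":0}
    - {"dx":0,"dy":0,"dz":0.002,"yaw":0}

```text
time: 19.98
eef_pos: [0.5486, 0.1511, 0.1023]
tool_rot: [-0.0, 1.0, 0.0, 0.0]
ft_force: [-1.3, -1.0, 8.5]
grip_width: 0.333
grasp_force: 59.9
```

jog_arm:
  rows:
    - {"dx":0,"dy":0,"dz":0.0003,"yaw":0}
    - {"dx":0,"dy":0,"dz":0.0006,"yaw":0}
    - {"dx":0,"dy":0,"dz":0.0009,"yaw":0}
    - {"dx":0,"dy":0,"dz":0.0012,"yaw":0}
    - {"dx":0,"dy":0,"dz":0.0015,"yaw":0}
    - {"dx":0,"dy":0,"dz":0.0018,"yaw":0}
    - {"dx":0,"dy":0,"dz":0.002,"yaw":0}
    - {"dx":0,"dy":0,"dz":0.002,"yaw":0}
    - {"dx":0,"dy":0,"dz":0.002,"yaw":0}
    - {"dx":0,"dy":0,"dz":0.002,"yaw":0}

```text
time: 20.82
eef_pos: [0.5485, 0.1511, 0.1]
tool_rot: [-0.0, 1.0, -0.0, 0.0]
ft_force: [-1.0, -0.0, 5.7]
grip_width: 0.335
grasp_force: 60.1
```

jog_arm:
  rows:
    - {"dx":0,"dy":0,"dz":0.0003,"yaw":0}
    - {"dx":0,"dy":0,"dz":0.0006,"yaw":0}
    - {"dx":0,"dy":0,"dz":0.0009,"yaw":0}
    - {"dx":0,"dy":0,"dz":0.0012,"yaw":0}
    - {"dx":0,"dy":0,"dz":0.0015,"yaw":0}
    - {"dx":0,"dy":0,"dz":0.0018,"yaw":0}
    - {"dx":0,"dy":0,"dz":0.002,"yaw":0}
    - {"dx":0,"dy":0,"dz":0.002,"yaw":0}
    - {"dx":0,"dy":0,"dz":0.002,"yaw":0}
    - {"dx":0,"dy":0,"dz":0.002,"yaw":0}

```text
time: 21.65
eef_pos: [0.5484, 0.1511, 0.0979]
tool_rot: [-0.0, 1.0, -0.0, 0.0]
ft_force: [0.3, 1.4, 5.9]
grip_width: 0.33
grasp_force: 60.0
```

jog_arm:
  rows:
    - {"dx":0,"dy":0,"dz":0.0003,"yaw":0}
    - {"dx":0,"dy":0,"dz":0.0006,"yaw":0}
    - {"dx":0,"dy":0,"dz":0.0009,"yaw":0}
    - {"dx":0,"dy":0,"dz":0.0012,"yaw":0}
    - {"dx":0,"dy":0,"dz":0.0015,"yaw":0}
    - {"dx":0,"dy":0,"dz":0.0015,"yaw":0}
    - {"dx":0,"dy":0,"dz":0.0015,"yaw":0}
    - {"dx":0,"dy":0,"dz":0.0015,"yaw":0}
    - {"dx":0,"dy":0,"dz":0.0015,"yaw":0}
    - {"dx":0,"dy":0,"dz":0.0015,"yaw":0}

```text
time: 22.48
eef_pos: [0.5484, 0.1511, 0.0964]
tool_rot: [-0.0, 1.0, -0.0, 0.0]
ft_force: [-0.4, 0.3, 4.6]
grip_width: 0.337
grasp_force: 60.0
```

jog_arm:
  rows:
    - {"dx":0,"dy":0,"dz":0.0002,"yaw":0}
    - {"dx":0,"dy":0,"dz":0.0004,"yaw":0}
    - {"dx":0,"dy":0,"dz":0.0006,"yaw":0}
    - {"dx":0,"dy":0,"dz":0.0008,"yaw":0}
    - {"dx":0,"dy":0,"dz":0.001,"yaw":0}
    - {"dx":0,"dy":0,"dz":0.001,"yaw":0}
    - {"dx":0,"dy":0,"dz":0.001,"yaw":0}
    - {"dx":0,"dy":0,"dz":0.001,"yaw":0}
    - {"dx":0,"dy":0,"dz":0.001,"yaw":0}
    - {"dx":0,"dy":0,"dz":0.001,"yaw":0}

```text
time: 23.32
eef_pos: [0.5485, 0.1511, 0.0955]
tool_rot: [-0.0, 1.0, -0.0, 0.0]
ft_force: [-0.0, -0.4, 6.4]
grip_width: 0.337
grasp_force: 60.0
```

jog_arm:
  rows:
    - {"dx":0,"dy":0,"dz":0.0002,"yaw":0}
    - {"dx":0,"dy":0,"dz":0.0004,"yaw":0}
    - {"dx":0,"dy":0,"dz":0.0006,"yaw":0}
    - {"dx":0,"dy":0,"dz":0.0008,"yaw":0}
    - {"dx":0,"dy":0,"dz":0.001,"yaw":0}
    - {"dx":0,"dy":0,"dz":0.001,"yaw":0}
    - {"dx":0,"dy":0,"dz":0.001,"yaw":0}
    - {"dx":0,"dy":0,"dz":0.001,"yaw":0}
    - {"dx":0,"dy":0,"dz":0.001,"yaw":0}
    - {"dx":0,"dy":0,"dz":0.001,"yaw":0}

```text
time: 24.15
eef_pos: [0.5484, 0.1511, 0.0945]
tool_rot: [-0.0, 1.0, -0.0, 0.0]
ft_force: [-0.7, -0.3, 7.7]
grip_width: 0.335
grasp_force: 59.9
```

```bash
cat > f.py <<'E'
from h import *
f=[]
for _ in range(4):
    s=manip.state(); f.append(s["ft_force"][2]); manip.snapshot("wrist")
print(np.round(f,1),np.mean(f).round(2),s["eef_pos"].round(4),s["time"])
E
python3 f.py
```

```text
[7.7 6.7 6.2 6.2] 6.71 [0.5484 0.1511 0.0945] 24.3
```

jog_arm:
  rows:
    - {"dx":0,"dy":0,"dz":0.0002,"yaw":0}
    - {"dx":0,"dy":0,"dz":0.0004,"yaw":0}
    - {"dx":0,"dy":0,"dz":0.0006,"yaw":0}
    - {"dx":0,"dy":0,"dz":0.0008,"yaw":0}
    - {"dx":0,"dy":0,"dz":0.001,"yaw":0}
    - {"dx":0,"dy":0,"dz":0.001,"yaw":0}
    - {"dx":0,"dy":0,"dz":0.001,"yaw":0}
    - {"dx":0,"dy":0,"dz":0.001,"yaw":0}
    - {"dx":0,"dy":0,"dz":0.001,"yaw":0}
    - {"dx":0,"dy":0,"dz":0.001,"yaw":0}

```text
time: 25.18
eef_pos: [0.5484, 0.1511, 0.0934]
tool_rot: [-0.0, 1.0, -0.0, 0.0]
ft_force: [0.0, 0.0, 5.5]
grip_width: 0.333
grasp_force: 60.0
```

```bash
python3 f.py
```

```text
[5.5 5.7 6.9 6.4] 6.09 [0.5484 0.1511 0.0935] 25.3333
```

jog_arm:
  rows:
    - {"dx":0,"dy":0,"dz":0.0002,"yaw":0}
    - {"dx":0,"dy":0,"dz":0.0004,"yaw":0}
    - {"dx":0,"dy":0,"dz":0.0006,"yaw":0}
    - {"dx":0,"dy":0,"dz":0.0008,"yaw":0}
    - {"dx":0,"dy":0,"dz":0.001,"yaw":0}
    - {"dx":0,"dy":0,"dz":0.001,"yaw":0}
    - {"dx":0,"dy":0,"dz":0.001,"yaw":0}
    - {"dx":0,"dy":0,"dz":0.001,"yaw":0}
    - {"dx":0,"dy":0,"dz":0.001,"yaw":0}
    - {"dx":0,"dy":0,"dz":0.001,"yaw":0}

```text
time: 26.22
eef_pos: [0.5483, 0.1511, 0.0923]
tool_rot: [-0.0, 1.0, -0.0, -0.0]
ft_force: [-0.6, -0.5, 4.4]
grip_width: 0.334
grasp_force: 60.0
```

```bash
python3 f.py
```

```text
[4.4 3.6 4.  4.7] 4.19 [0.5483 0.1511 0.0923] 26.3667
```

jog_arm:
  rows:
    - {"dx":0,"dy":0,"dz":0.0002,"yaw":0}
    - {"dx":0,"dy":0,"dz":0.0004,"yaw":0}
    - {"dx":0,"dy":0,"dz":0.0006,"yaw":0}
    - {"dx":0,"dy":0,"dz":0.0008,"yaw":0}
    - {"dx":0,"dy":0,"dz":0.001,"yaw":0}
    - {"dx":0,"dy":0,"dz":0.001,"yaw":0}
    - {"dx":0,"dy":0,"dz":0.001,"yaw":0}
    - {"dx":0,"dy":0,"dz":0.001,"yaw":0}
    - {"dx":0,"dy":0,"dz":0.001,"yaw":0}
    - {"dx":0,"dy":0,"dz":0.001,"yaw":0}

```text
time: 27.25
eef_pos: [0.5484, 0.1511, 0.0914]
tool_rot: [-0.0, 1.0, -0.0, 0.0]
ft_force: [0.3, -0.2, 4.7]
grip_width: 0.342
grasp_force: 60.0
```

```bash
python3 f.py
```

```text
[4.7 5.7 5.2 4.2] 4.97 [0.5483 0.1511 0.0914] 27.4
```

jog_arm:
  rows:
    - {"dx":0,"dy":0,"dz":0.0002,"yaw":0}
    - {"dx":0,"dy":0,"dz":0.0004,"yaw":0}
    - {"dx":0,"dy":0,"dz":0.0006,"yaw":0}
    - {"dx":0,"dy":0,"dz":0.0008,"yaw":0}
    - {"dx":0,"dy":0,"dz":0.001,"yaw":0}
    - {"dx":0,"dy":0,"dz":0.001,"yaw":0}
    - {"dx":0,"dy":0,"dz":0.001,"yaw":0}
    - {"dx":0,"dy":0,"dz":0.001,"yaw":0}
    - {"dx":0,"dy":0,"dz":0.001,"yaw":0}
    - {"dx":0,"dy":0,"dz":0.001,"yaw":0}

```text
time: 28.28
eef_pos: [0.5484, 0.1511, 0.0905]
tool_rot: [-0.0, 1.0, -0.0, 0.0]
ft_force: [-0.3, 0.2, 7.5]
grip_width: 0.336
grasp_force: 59.9
```

```bash
python3 f.py
```

```text
[7.5 7.3 8.  6.1] 7.25 [0.5484 0.1511 0.0905] 28.4333
```

jog_arm:
  rows:
    - {"dx":0,"dy":0,"dz":0.0002,"yaw":0}
    - {"dx":0,"dy":0,"dz":0.0004,"yaw":0}
    - {"dx":0,"dy":0,"dz":0.0006,"yaw":0}
    - {"dx":0,"dy":0,"dz":0.0008,"yaw":0}
    - {"dx":0,"dy":0,"dz":0.0008,"yaw":0}
    - {"dx":0,"dy":0,"dz":0.0008,"yaw":0}
    - {"dx":0,"dy":0,"dz":0.0008,"yaw":0}
    - {"dx":0,"dy":0,"dz":0.0008,"yaw":0}
    - {"dx":0,"dy":0,"dz":0.0008,"yaw":0}
    - {"dx":0,"dy":0,"dz":0.0008,"yaw":0}

```text
time: 29.32
eef_pos: [0.5484, 0.1511, 0.0899]
tool_rot: [-0.0, 1.0, -0.0, 0.0]
ft_force: [-1.3, 0.2, 9.6]
grip_width: 0.339
grasp_force: 59.9
```

```bash
python3 f.py
```

```text
[9.6 9.3 9.9 9.2] 9.5 [0.5484 0.1511 0.0899] 29.4667
```

jog_arm:
  rows:
    - {"dx":0,"dy":0,"dz":0.0002,"yaw":0}
    - {"dx":0,"dy":0,"dz":0.0004,"yaw":0}
    - {"dx":0,"dy":0,"dz":0.0006,"yaw":0}
    - {"dx":0,"dy":0,"dz":0.0008,"yaw":0}
    - {"dx":0,"dy":0,"dz":0.0009,"yaw":0}
    - {"dx":0,"dy":0,"dz":0.0009,"yaw":0}
    - {"dx":0,"dy":0,"dz":0.0009,"yaw":0}
    - {"dx":0,"dy":0,"dz":0.0009,"yaw":0}
    - {"dx":0,"dy":0,"dz":0.0009,"yaw":0}
    - {"dx":0,"dy":0,"dz":0.0009,"yaw":0}

```text
time: 30.35
eef_pos: [0.5485, 0.1511, 0.0892]
tool_rot: [-0.0, 1.0, 0.0, 0.0]
ft_force: [-1.8, -0.0, 12.4]
grip_width: 0.338
grasp_force: 60.0
```

```bash
python3 f.py
```

```text
[12.4 11.8 11.2 11.7] 11.77 [0.5485 0.1511 0.0892] 30.5
```

jog_arm:
  rows:
    - {"dx":0,"dy":0,"dz":-0.001,"yaw":0}
    - {"dx":0,"dy":0,"dz":-0.003,"yaw":0}
    - {"dx":0,"dy":0,"dz":-0.006,"yaw":0}
    - {"dx":0,"dy":0,"dz":-0.012,"yaw":0}
    - {"dx":0,"dy":0,"dz":-0.02,"yaw":0}
    - {"dx":0,"dy":0,"dz":-0.03,"yaw":0}
    - {"dx":0,"dy":0,"dz":-0.042,"yaw":0}
    - {"dx":0,"dy":0,"dz":-0.055,"yaw":0}
    - {"dx":0,"dy":0,"dz":-0.062,"yaw":0}
    - {"dx":0,"dy":0,"dz":-0.062,"yaw":0}

```text
time: 31.38
eef_pos: [0.5491, 0.1512, 0.153]
tool_rot: [-0.0, 1.0, 0.0, 0.002]
ft_force: [-0.2, -0.5, -0.5]
grip_width: 0.339
grasp_force: 59.5
```

```bash
python3 - <<'E'
from h import *
plan([0.536,-0.127,0.05],90)
P=manip.camera_params("wrist"); im=manip.snapshot("wrist"); cv2.imwrite("pics/w10.png",cv2.resize(im[140:340,220:420],None,fx=3,fy=3))
for z in(.0555,.0505,.0465): print(z,np.round(proj("wrist",[.5485-.02,.1505,z],P),1))
for r in manip.trace("wrist","nut")[:2]: print(r["p"],r["bbox"])
E
```

```text
pos [0.5491 0.1512 0.153 ] shift [ 0.0136 -0.2782  0.1029] tool-y angle 90.03 yaw share 0.0002 tilt [ 3.1e-03  3.0e-04 -1.0e+00] F [-0.19 -0.49 -0.51] t 31.3833
0.0555 [318.8 213.9]
0.0505 [318.8 212.2]
0.0465 [318.8 210.9]
0.66 [290.2, 208.2, 347.9, 256.6]
```

View pics/w10.png

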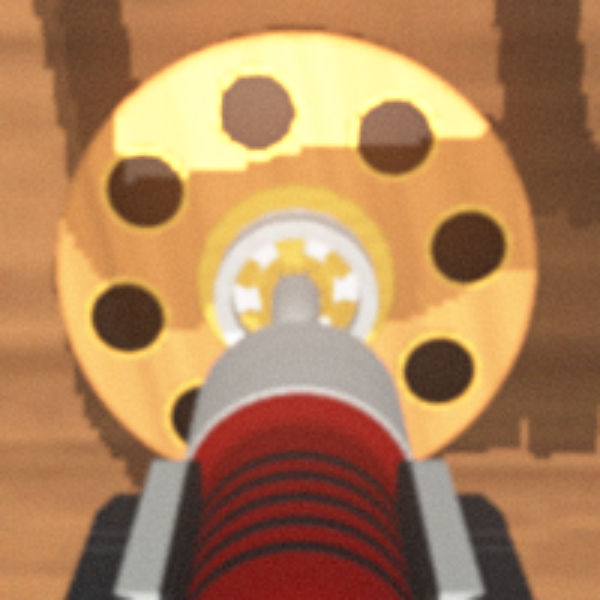

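The nut sits level on the sleeve, around crop (295,290), with the spindle standing through it and no sleeve showing above it. I'll now return the setter.

jog_arm:
  rows:
    - {"dx":0,"dy":-0.02,"dz":0,"yaw":0}
    - {"dx":0.003,"dy":-0.05,"dz":0,"yaw":0}
    - {"dx":0.006,"dy":-0.085,"dz":0,"yaw":0}
    - {"dx":0.009,"dy":-0.12,"dz":0,"yaw":0}
    - {"dx":0.013,"dy":-0.155,"dz":0,"yaw":0}
    - {"dx":0.013,"dy":-0.19,"dz":0,"yaw":0}
    - {"dx":0.013,"dy":-0.225,"dz":0.01,"yaw":0}
    - {"dx":0.013,"dy":-0.255,"dz":0.02,"yaw":0}
    - {"dx":0.013,"dy":-0.278,"dz":0.04,"yaw":0}
    - {"dx":0.013,"dy":-0.278,"dz":0.06,"yaw":0}

```text
time: 32.32
eef_pos: [0.5352, -0.1308, 0.0895]
tool_rot: [0.001, 1.0, -0.001, 0.0]
ft_force: [1.0, -0.5, -1.5]
grip_width: 0.337
grasp_force: 59.6
```

jog_arm:
  rows:
    - {"dx":0,"dy":0,"dz":0.01,"yaw":0}
    - {"dx":0,"dy":0,"dz":0.02,"yaw":0}
    - {"dx":0,"dy":0,"dz":0.028,"yaw":0}
    - {"dx":0,"dy":0,"dz":0.034,"yaw":0}
    - {"dx":0,"dy":0,"dz":0.038,"yaw":0}
    - {"dx":0,"dy":0,"dz":0.04,"yaw":0}
    - {"dx":0,"dy":0,"dz":0.041,"yaw":0}
    - {"dx":0,"dy":0,"dz":0.041,"yaw":0}
    - {"dx":0,"dy":0,"dz":0.041,"yaw":0}
    - {"dx":0,"dy":0,"dz":0.041,"yaw":0}

```text
time: 33.15
eef_pos: [0.5357, -0.127, 0.0501]
tool_rot: [-0.0, 1.0, -0.0, 0.0]
ft_force: [1.0, -0.1, -1.3]
grip_width: 0.342
grasp_force: 59.6
```

```bash
python3 f.py
```

```text
[-1.3 -1.3 -1.2 -1. ] -1.2 [ 0.5355 -0.127   0.0498] 33.3
```

Need about 10 mm more; ease down.

jog_arm:
  rows:
    - {"dx":0,"dy":0,"dz":0.003,"yaw":0}
    - {"dx":0,"dy":0,"dz":0.005,"yaw":0}
    - {"dx":0,"dy":0,"dz":0.007,"yaw":0}
    - {"dx":0,"dy":0,"dz":0.008,"yaw":0}
    - {"dx":0,"dy":0,"dz":0.009,"yaw":0}
    - {"dx":0,"dy":0,"dz":0.0095,"yaw":0}
    - {"dx":0,"dy":0,"dz":0.0098,"yaw":0}
    - {"dx":0,"dy":0,"dz":0.0098,"yaw":0}
    - {"dx":0,"dy":0,"dz":0.0098,"yaw":0}
    - {"dx":0,"dy":0,"dz":0.0098,"yaw":0}

```text
time: 34.18
eef_pos: [0.5355, -0.127, 0.0399]
tool_rot: [-0.0, 1.0, -0.0, 0.0]
ft_force: [-0.5, 0.5, -0.7]
grip_width: 0.333
grasp_force: 59.6
```

```bash
python3 f.py
```

```text
[-0.7 -1.3 -0.4 -2. ] -1.1 [ 0.5355 -0.127   0.0398] 34.3333
```

Close to the desk; 0.5 mm more, then release.

jog_arm:
  rows:
    - {"dx":0,"dy":0,"dz":0.0002,"yaw":0}
    - {"dx":0,"dy":0,"dz":0.0004,"yaw":0}
    - {"dx":0,"dy":0,"dz":0.0006,"yaw":0}
    - {"dx":0,"dy":0,"dz":0.0006,"yaw":0}
    - {"dx":0,"dy":0,"dz":0.0006,"yaw":0}
    - {"dx":0,"dy":0,"dz":0.0006,"yaw":0}
    - {"dx":0,"dy":0,"dz":0.0006,"yaw":0}
    - {"dx":0,"dy":0,"dz":0.0006,"yaw":0}
    - {"dx":0,"dy":0,"dz":0.0006,"yaw":0}
    - {"dx":0,"dy":0,"dz":0.0006,"yaw":0}

```text
time: 35.22
eef_pos: [0.5355, -0.1269, 0.0395]
tool_rot: [-0.0, 1.0, -0.0, 0.0]
ft_force: [-1.9, 1.3, 5.5]
grip_width: 0.338
grasp_force: 59.7
```

```bash
python3 f.py
```

```text
[5.5 5.2 5.6 6.4] 5.68 [ 0.5355 -0.127   0.0394] 35.3667
```

On the desk. Open, then rise.

jog_arm:
  rows:
    - {"dx":0,"dy":0,"dz":0,"yaw":0}
    - {"dx":0,"dy":0,"dz":0,"yaw":0}
    - {"dx":0,"dy":0,"dz":0,"yaw":0}
    - {"dx":0,"dy":0,"dz":0,"yaw":0}
    - {"dx":0,"dy":0,"dz":0,"yaw":0}
    - {"dx":0,"dy":0,"dz":0,"yaw":0}
    - {"dx":0,"dy":0,"dz":0,"yaw":0}
    - {"dx":0,"dy":0,"dz":0,"yaw":0}
    - {"dx":0,"dy":0,"dz":0,"yaw":0}
    - {"dx":0,"dy":0,"dz":0,"yaw":0}
  hand: -0.6

```text
time: 36.25
eef_pos: [0.5354, -0.127, 0.0392]
tool_rot: [-0.0, 1.0, -0.0, -0.0]
ft_force: [-0.3, -0.4, -0.6]
grip_width: 0.8
grasp_force: 0.0
```

jog_arm:
  rows:
    - {"dx":0,"dy":0,"dz":-0.01,"yaw":0}
    - {"dx":0,"dy":0,"dz":-0.03,"yaw":0}
    - {"dx":0,"dy":0,"dz":-0.05,"yaw":0}
    - {"dx":0,"dy":0,"dz":-0.07,"yaw":0}
    - {"dx":0,"dy":0,"dz":-0.1,"yaw":0}
    - {"dx":0,"dy":0,"dz":-0.13,"yaw":0}
    - {"dx":0,"dy":0,"dz":-0.15,"yaw":0}
    - {"dx":0,"dy":0,"dz":-0.16,"yaw":0}
    - {"dx":0,"dy":0,"dz":-0.16,"yaw":0}
    - {"dx":0,"dy":0,"dz":-0.16,"yaw":0}

```text
time: 37.08
eef_pos: [0.5353, -0.1269, 0.1988]
tool_rot: [-0.0, 1.0, -0.0, -0.0]
ft_force: [0.4, 0.1, -0.7]
grip_width: 0.797
grasp_force: 0.0
```

```bash
python3 - <<'E'
from h import *
plan([.5485,.1504,.2])
ring(.085,"setter_center")
c="scene"; manip.snapshot(c)
for t in("nut","setter_center","foot","graver","seal_rack","strip"):
    for r in manip.trace(c,t)[:1]: print(t,round(r["p"],2),r["bbox"])
E
```

```text
pos [ 0.5353 -0.1269  0.1988] shift [-0.0133  0.2773 -0.0013] tool-y angle 90.03 yaw share None tilt [-2.e-04 -0.e+00 -1.e+00] F [ 0.38  0.07 -0.69] t 37.0833
setter_center 0.9 [301.3, 190.5, 340.0, 255.2] ((0.5259873867034912, -0.12775862216949463), 0.023422785103321075) ((525.7562866210938, -127.16596984863281), (30.75266456604004, 47.8139533996582), 88.89317321777344)
nut 0.72 [285.2, 253.3, 309.1, 269.7]
setter_center 0.8 [439.0, 291.0, 465.1, 340.8]
foot 0.69 [270.5, 245.9, 326.5, 298.0]
graver 0.69 [290.3, 219.3, 390.4, 234.9]
seal_rack 0.7 [284.7, 249.8, 309.6, 270.2]
strip 0.57 [414.5, 240.3, 447.6, 282.8]
```

```bash
python3 -c "
from workcell import manip
print(manip.job_done())"
```

```text
the job is handed in; nothing more can be done
None
```

The push nut is on and pressed against the sleeve, which is down an estimated 2 mm by force and travel, at about 14 N at most; the setting tool stands upright where it was, and the job is handed in at about 37 s of robot time, with no verdict returned.

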